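# Press the push nut home on the reading glass

## Robot

A 6-joint arm with a two-finger parallel gripper is mounted at the origin on the work surface. World frame = base frame: x ahead of the robot, y to its left, z up, the work surface at z = 0. Lengths are in m, angles in rad, forces in N, time in s.
With the tool pointing down it reaches from about 0.425 to 0.95 m from the base axis. Payload 3.5 kg.
Tool frame: the origin (TCP) lies at the very end of the fingers, on their centre line; the grasp point (between the pads) lies 19 mm behind it; z points along the fingers, y is the line along which they close (so a half turn about z gives the same grasp; the last joint's range is limited). The gripper opens to 85 mm and grips with 20 to 120 N. Pads are 22 mm wide; open, the fingers measure 114 mm over their backs; the gripper's body (76 mm by 85 mm) begins 54 mm behind the grasp point. The pads swing forward as they close: fully open they stand 13 mm farther back than shut.
Start: joints at [-1.378, 0.286, 1.577, -0, 1.279, -0.15], TCP at [0.227, -0.636, 0.231] pointing down, gripper open.
Joint ranges: [-2.77, 2.77], [-0.9, 2.22], [0.21, 2.48], [-1.53, 4.67], [0.24, 2.81], [-2.84, 2.84]. Speed limits (rad/s): [2.79, 2.79, 3.14, 3.14, 3.14, 3.14].

## Interface

Orientations are given as a unit quaternion [x, y, z, w].
In Python, from plant import ctrl gives the robot as it stands.
- The arm moves only by the tool carry_out, never from a script. Its argument "deltas" is one flat list of numbers, 6 for each row, row after row: the shift along the tool's x, y, z in m, then the turn, a rotation vector about the tool's x, y, z in rad. A call has 1 to 5 rows; each row is the pose to reach, as a shift and turn from the pose commanded when the call began, along the tool's axes at that moment; what a row does not reach only later rows make up. A row lasts 1/8 s, in which the tool goes at most 62.5 mm and 10.7 degrees, less where a joint would pass 70% of its speed; a pose out of reach is approached as far as the arm can. A call with a gripper value outside its range is refused whole. "grip" is the opening in per cent of the stroke, from 0 (shut) to 100 (fully open), set as the call begins (left out, the last holds). The fingers move at their own pace and stop on an object; "grip_force" is the grip in N (left out, the last holds). Time passes only in rows, so rows that repeat a pose let the fingers close. It gives the time, the measured TCP pose, the force, the opening and the grip force at its end, in the units of the state.
- ctrl.get_state(): the state, without advancing time (a new reading comes with each control period).
- ctrl.read_camera(name): name is "scene" or "top"; returns (picture, depth): 480x640x3 uint8, red, green, blue; 480x640 float32, m along the optical axis (not along the pixel's ray), 0 where there is no reading.
- ctrl.camera_model(name): a dict with "intrinsics" (3x3 intrinsics, pixels), "k1" (the pictures are not rectified: a ray, as slopes to the right and down, at radius r is drawn at 1 + k1 r^2 times it, then the intrinsics apply), "extrinsics" (4x4, takes a point from world to camera coordinates). Camera axes: x right, y down, z forward; pixel columns grow to the right and rows downward; lengths in m; the calibration is good to about 2 mm. A picture is of the moment at which its call begins. camera_model takes no time and is no camera call.
- ctrl.sign_off(): hands the job in; it is judged then, once.
Trained networks look in the newest picture that a camera, given by its name, has taken for a name from the list of things; names that differ only in an ending like _2 or _b are one class to them, and where a whole thing is asked for, a point or a joint stands for the part that bears it (a point fixed in the world has none). Each returns a list of dicts, best first, with "score" (0 to 1); they miss things now and then, are a little off and sometimes report something else, mostly with a low value. They report only what shows in the picture. A call takes as long as a camera call.
- ctrl.find_in(camera, query): "uv" ([column, row] in pixels, amid what is visible of it).
The state is a dict: "time": time; "qpos": joint angles; "dq": joint speeds; "joint_efforts": joint torques, N m; "eef_pos": TCP position; "tcp_rot": TCP orientation; "contact_force": force on the tool from outside, world axes, zero at the start; "wrist_torque": the same for the moment, N m; "opening": opening from 0.0 (shut) to 1.0 (fully open); "finger_force": force on a finger pad.
Only numpy, scipy, OpenCV 4.12 (cv2) and the standard library are available. Lean on these libraries where they do the work, as an engineer would, in place of code of your own. Each camera call takes 0.05 s, during which the arm holds its last target. There are 200 camera calls.

## Task

The reading glass is back on its pivot pin and its foot sits in the slide of the lever press. Set the toothed push nut from the cork pad on the top of the pin, push the slide in under the plunger until it stops, then press the lever down until the nut has gone right down onto the eye of the glass and bites tight: feel for the firm stop and bear on it steadily, but do not crush the nut. Let the lever come back up, let go, and leave the glass itself and the other things on the desk untouched.

Things in the scene. Friction and masses are not known exactly. Their poses are not given: they have to be found in the camera images.
- nut: Bright steel push nut: round barrel 20 mm across, 10 mm high, about 24 g, lying flat on the pad. 9.4 mm bore; four sprung teeth near its top lean up and inwards to a 6.4 mm opening. Origin: centre of its underside, z up. Put over the pin it drops until the teeth catch on the pin's round end, underside 8.6 mm below the tip; it then stands there by itself.
- pad: Fixed cork pad, 90 x 70 x 4 mm, on which the nut lies. Origin: centre of its underside.
- press: Fixed cast-iron lever press, 230 mm high. Origin: on the desk, under the plunger's axis. Its x axis points from the handle to the column, y along the slide's way out, z up. The head (46 mm wide, z 124 to 220 mm) stands over the origin and the column behind it at x 65 to 110 mm; it is open to both sides and to the front.
- slide (a joint): Slide of the press, m: 0 is home against its stop, with the pin right under the plunger; it grows as the slide stands out along the press's y axis (starts 100 to 130 mm out). Sliding friction about 3 N, stays where it is left.
- slide_knob (a point): Top centre of the black upright knob on the slide (20 mm across, 44 mm tall, standing at desk height 46 to 90 mm), 85 mm from the pin on the outer (press +y) side. Push it along the press's -y axis; clear space on its outer side above 48 mm over the desk.
- pin_tip (a point): Tip of the upright plain steel pivot pin on the slide: 8 mm thick, round-ended, 16 mm high above the flat top of the eye of the glass (tip 88 mm above the desk). When the nut is fully home its underside is 16 mm below this point.
- reading_glass: Silver-rimmed reading glass carried by the slide, level; its eye (24 mm across, 8 mm thick, top 16 mm below the pin's tip) is around the pin and the 75 mm lens lies 91 mm from the pin on the handle side (press -x). Its origin has no meaning of its own: it is 88 mm straight below the pin's tip. Not to be pressed or knocked.
- plunger: Brass plunger, 19 mm thick, moves straight down 60 mm per rad of the lever. Its hollow nose (12 mm bore, into which the pin rises) is threaded on and set out 0 to 6 mm, differently each time and not measured, so its face stands 3 to 9 mm over the top of the nut on the pin. Origin: on the axis, where the face would be with the nose fully screwed in (98.4 mm above the desk when up).
- lever (a joint): Lever angle, rad: 0 is up (a return spring holds it there and brings it back when let go); grows as the handle is pressed down, at most 0.42. By the setting of the nose, the plunger meets the nut somewhere from 0.05 to 0.15 and the nut meets the eye somewhere from 0.17 to 0.29. The hinge lies across the press, 205 mm above the desk, 60 mm behind the plunger's axis.
- handle (a point): Top of the dark wooden grip of the curved handle, at its middle: round bar 24 mm thick, 98 mm long, along the press's x and nearly level, 270 mm above the desk when up, 40 to 75 mm lower at the stop. Press straight down here (leverage 4): the spring gives 2 to 3 N, the sliding nut 5 to 8 N in all, then a firm stop (1 to 2 N more per mm); bear on it with 14 to 17 N in all for half a second. Beyond 19 N the nut is crushed.
- can: Olive tin collecting can, 77 mm across, 113 mm tall. Origin: centre of its underside. Leave alone.
- relaxing_dish: Lidded ground glass relaxing dish, 106 mm across, 72 mm tall. Origin: centre of its underside. Leave alone.
- crucible: White porcelain crucible, 48 mm across, 36 mm tall. Origin: centre of its underside. Leave alone.
- setting_board: Cherry setting board, 110 x 300 x 21 mm, long side along its y. Origin: centre of its underside. Leave alone.

How it is judged:
By the outcome, as a careful person would: the job done as asked, in the order asked, and still so for the second after the job is handed in, with the robot touching nothing.
It also fails if it takes over 72 s, if anything falls off the work surface, if the arm or the gripper's body presses on something with over 40 N, if the wrist force passes 120 N, or if a joint passes its speed limit or range.

## Working session

There is one attempt and no reset: what is moved stays moved. The work goes in short steps, Python scripts to look and compute and a tool call to move; the robot and the scene stay as the last step left them, time stands still between calls to the robot, and variables do not carry over. Pictures are saved under pics/ and viewed, at most 12 in all, crops included, and the job is handed in when it is done.

Besides the shell and the picture viewer there is one more tool, called as a command line: name --argument value ..., lists and objects as JSON in quotes. carry_out: Moves the arm, as the interface text tells. Its arguments: {"type":"object","properties":{"deltas":{"type":"array"},"grip":{"type":"number"},"grip_force":{"type":"number"}},"required":["deltas"]}

```bash
mkdir -p pics; cat > h.py <<'E'
import numpy as np, cv2
from plant import ctrl
from scipy.spatial.transform import Rotation as R
def save(c,n):
    p,d=ctrl.read_camera(c); cv2.imwrite(f'pics/{n}.png',p[:,:,::-1]); np.save(f'pics/{n}_d.npy',d); return p,d
def cam(c):
    m=ctrl.camera_model(c); return np.array(m['intrinsics']),m['k1'],np.array(m['extrinsics'])
def ray(c,uv):
    K,k,E=cam(c)
    s=cv2.undistortPoints(np.array([[uv]],float),K,np.array([k,0,0,0,0.]))[0,0]
    Rm,t=E[:3,:3],E[:3,3]; return -Rm.T@t, Rm.T@np.array([s[0],s[1],1])
def at_z(c,uv,z):
    o,d=ray(c,uv); return o+d*(z-o[2])/d[2]
def at_d(c,uv,dep):
    o,d=ray(c,uv); return o+d*dep
def proj(c,P):
    K,k,E=cam(c); return cv2.projectPoints(np.array(P,float).reshape(-1,1,3),cv2.Rodrigues(E[:3,:3])[0],E[:3,3],K,np.array([k,0,0,0,0.]))[0][:,0]
def tri(c1,u1,c2,u2):
    o1,d1=ray(c1,u1);o2,d2=ray(c2,u2)
    s=np.linalg.lstsq(np.c_[d1,-d2],o2-o1,rcond=None)[0]
    a,b=o1+d1*s[0],o2+d2*s[1]; return (a+b)/2,np.linalg.norm(a-b)
def loc(P):
    s=ctrl.get_state(); return R.from_quat(s['tcp_rot']).inv().apply(np.array(P)-s['eef_pos'])
E
python3 - <<'E'
from h import *
np.set_printoptions(precision=4,suppress=True)
for c in('scene','top'):
    p,d=save(c,c+'0'); print(c,cam(c)[2].tolist(), cam(c)[0].tolist())
    for q in('nut','pad','press','slide_knob','pin_tip','reading_glass','plunger','handle','can','relaxing_dish','crucible','setting_board'):
        for f in ctrl.find_in(c,q)[:2]:
            u=np.array(f['uv']);dd=d[int(u[1]),int(u[0])]
            print(q,round(f['score'],2),u,at_d(c,u,dd) if dd>0 else None)
print(ctrl.get_state())
E
```

```text
scene [[-0.5765204519866105, 0.8168504565060009, 0.01948076351409253, 0.2973554226890122], [0.478944571304028, 0.3571560260180047, -0.8019050259833936, -0.11448239764920512], [-0.6619941586294815, -0.4529844421003485, -0.597133845260408, 1.5611912304439002], [0.0, 0.0, 0.0, 1.0]] [[459.3975312452812, 0.0, 320.7414562601578], [0.0, 459.3975312452812, 234.8527951270052], [0.0, 0.0, 1.0]]
pad 0.77 [429.5 315.7] [0.4497 0.2815 0.0027]
press 0.71 [264.2 292.4] [ 0.6508 -0.0781  0.0322]
press 0.65 [429.6 317.3] [0.4545 0.2839 0.0027]
slide_knob 0.81 [308.5 302.8] [0.624  0.0394 0.0439]
pin_tip 0.77 [307.5 300.8] [0.6224 0.0352 0.0469]
pin_tip 0.19 [280.2 198.4] [ 0.5473 -0.1022  0.2472]
reading_glass 0.95 [310.3 275.7] [0.5678 0.0032 0.0713]
reading_glass 0.66 [275.9 199.7] [ 0.2595 -0.3668 -0.0026]
plunger 0.51 [254.4 231. ] [ 0.6435 -0.1016  0.2074]
plunger 0.37 [310.1 301.9] [0.6198 0.041  0.0446]
handle 0.72 [275.1 198.4] [ 0.262  -0.3679  0.0034]
can 0.86 [250.2 201.1] [ 0.4216 -0.3273  0.0894]
can 0.58 [175.1 244.1] [ 0.6359 -0.4296  0.0125]
relaxing_dish 0.72 [494.7 362.3] [0.537  0
[... 996 characters left out ...]
0.42 [352.9 206.8] [ 0.6436 -0.0619  0.0229]
can 0.89 [451.1 282.3] [ 0.4071 -0.3488  0.1128]
relaxing_dish 0.78 [185.6 247.1] [0.5027 0.4503 0.0638]
crucible 0.68 [211.2 202.4] [0.653  0.3885 0.0083]
{'time': 1.3, 'qpos': array([-1.378 ,  0.2863,  1.5767, -0.    ,  1.2786, -0.15  ]), 'dq': array([ 0.0008,  0.0003,  0.0011, -0.0011,  0.0008, -0.0014]), 'joint_efforts': array([ -0.0001, -40.5961, -29.2933,  -0.0002,   0.0005,  -0.    ]), 'eef_pos': array([ 0.2269, -0.6357,  0.2313]), 'tcp_rot': array([ 0.9853,  0.1706, -0.    ,  0.    ]), 'contact_force': array([ 0.3662, -0.7401, -0.166 ]), 'wrist_torque': array([ 0.0127, -0.0258,  0.0227]), 'finger_force': 0.0, 'opening': 0.9986544224369565}
```

```bash
python3 - <<'E'
import cv2
a=cv2.imread('pics/scene0.png')[150:420,200:500];b=cv2.imread('pics/top0.png')[150:300,200:420]
cv2.imwrite('pics/sc.png',cv2.resize(a,None,fx=2.2,fy=2.2,interpolation=cv2.INTER_CUBIC)[:600])
cv2.imwrite('pics/tc.png',cv2.resize(b,None,fx=3.6,fy=3.6,interpolation=cv2.INTER_CUBIC)[:600])
E
```

```text
(no output)
```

View pics/sc.png

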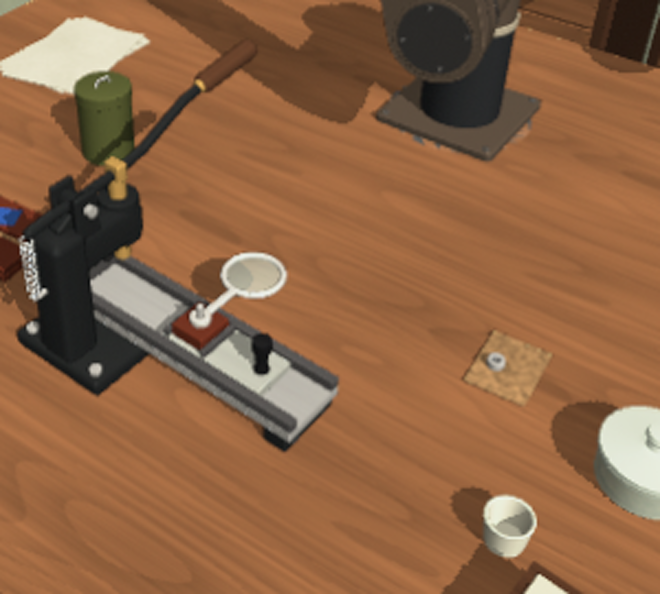

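View pics/tc.png

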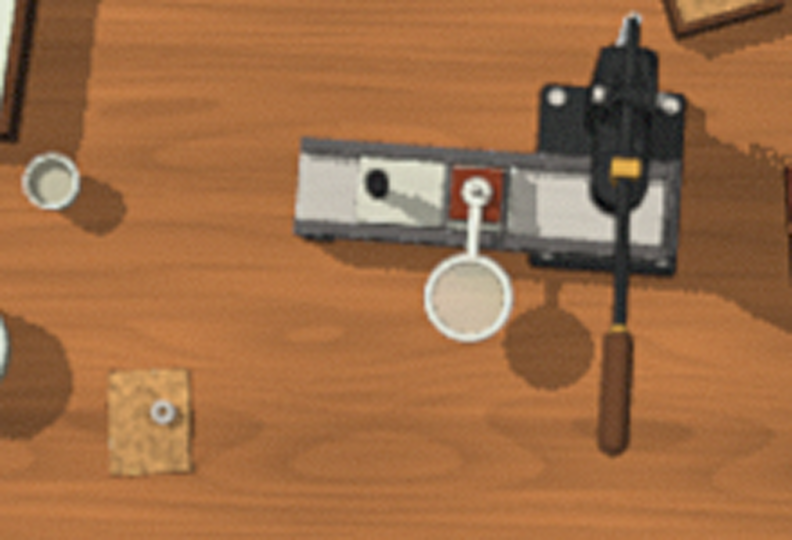

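The scene view shows the nut on the cork pad at about (425.5, 314), the pin tip at (290.5, 290.5), the knob top at (319, 304.5) and the grip middle at (303, 179.5). In the top view they sit at about (245, 264), (332.5, 202), (304.4, 199.4) and (370.6, 259). Next I triangulate these and refine.

```bash
python3 - <<'E'
from h import *
np.set_printoptions(precision=4,suppress=True)
for n,a,b,z in [('nut',(425.5,314.1),(245,264.2),.014),('pin',(290.5,290.5),(332.5,202.2),.088),('knob',(319.1,304.5),(304.4,199.4),.09),('handle',(302.7,179.5),(370.6,258.9),.27)]:
    print(n,tri('scene',a,'top',b),'s',at_z('scene',a,z),'t',at_z('top',b,z))
# slide axis from rails etc: press edges in top crop
f=lambda x,y:(x/3.6+200,y/3.6+150)
print('rail far',at_z('top',f(303,140),.045),at_z('top',f(535,155),.045))
print('grip',at_z('top',f(620,335),.27),at_z('top',f(612,450),.26))
a=cv2.imread('pics/scene0.png');b=cv2.imread('pics/top0.png')
def z(im,c,r,k): 
    c=[int(v) for v in c]; return cv2.resize(im[c[1]-r:c[1]+r,c[0]-r:c[0]+r],(390,290) if 0 else (290,290),interpolation=cv2.INTER_NEAREST)
r=14
row1=np.hstack([z(a,(425,314),r,0),z(a,(290,290),r,0)]);row2=np.hstack([z(b,(245,264),r,0),z(b,(332,202),r,0)])
cv2.imwrite('pics/zz.png',np.vstack([row1,row2]))
E
```

```text
nut (array([0.4577, 0.2734, 0.0101]), np.float64(0.0003291793923831298)) s [0.4616 0.2744 0.014 ] t [0.4574 0.2731 0.014 ]
pin (array([0.6464, 0.0032, 0.0811]), np.float64(0.0003734533428370133)) s [0.6521 0.0076 0.088 ] t [0.645  0.0035 0.088 ]
knob (array([0.6517, 0.089 , 0.0905]), np.float64(0.0003205919406687172)) s [0.6512 0.0889 0.09  ] t [0.6519 0.0889 0.09  ]
handle (array([ 0.4597, -0.0999,  0.2595]), np.float64(0.0016745742887995035)) s [ 0.4746 -0.0896  0.27  ] t [ 0.4583 -0.0983  0.27  ]
rail far [0.6928 0.1544 0.045 ] [ 0.6829 -0.0469  0.045 ]
grip [ 0.5011 -0.1024  0.27  ] [ 0.4157 -0.0978  0.26  ]
```

View pics/zz.png

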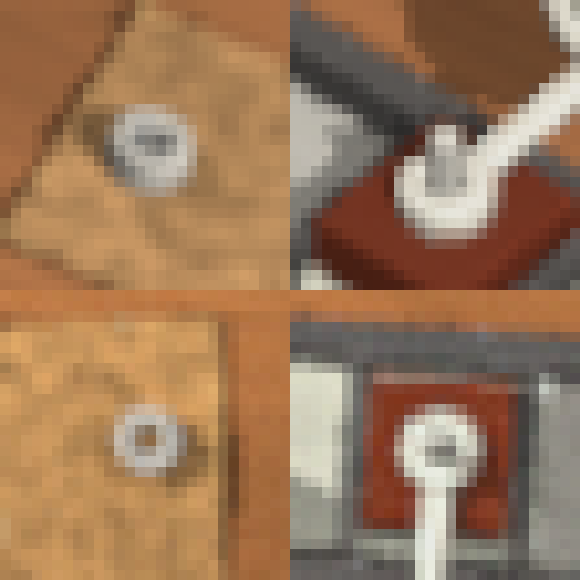

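Zoomed, the nut bore centre is at (425.3, 313.1) in scene and (244.8, 263.8) in top. The pin tip is at about (290.6, 287.8) in scene and (332.6, 202.5) in top.

```bash
python3 - <<'E'
from h import *
np.set_printoptions(precision=4,suppress=True)
for n,a,b,z in [('nut',(425.27,313.1),(244.8,263.8),.013),('pin',(290.56,287.8),(332.6,202.5),.088),('knob',(318.8,304.2),(304.0,199.1),.09),('handle',(302.4,179.2),(370.2,258.6),.27)]:
    print(n,tri('scene',a,'top',b),'s',at_z('scene',a,z),'t',at_z('top',b,z))
# eye centre at z=.072
print('eye',at_z('top',(318+14.3,188+14.7),.072), at_z('scene',(290.56,276+18-.5),.072))
E
```

```text
nut (array([0.4588, 0.2731, 0.0143]), np.float64(0.0012153118829237722)) s [0.4579 0.2722 0.013 ] t [0.4587 0.2739 0.013 ]
pin (array([0.6445, 0.0026, 0.0879]), np.float64(0.0012877488467351798)) s [0.6448 0.0021 0.088 ] t [0.6441 0.0032 0.088 ]
knob (array([0.6526, 0.0896, 0.0924]), np.float64(0.0010304734462568555)) s [0.6509 0.0878 0.09  ] t [0.6528 0.0902 0.09  ]
handle (array([ 0.4607, -0.0992,  0.2609]), np.float64(0.0029786881253230746)) s [ 0.4739 -0.0911  0.27  ] t [ 0.4591 -0.0972  0.27  ]
eye [0.6465 0.0038 0.072 ] [0.647  0.0034 0.072 ]
```

```bash
cat >> h.py <<'E'
def plan(*pts,phi=-3):
    s=ctrl.get_state(); R0=R.from_quat(s['tcp_rot']); c,n=np.cos(np.radians(phi)),np.sin(np.radians(phi))
    Rt=R.from_matrix(np.array([[c,n,0],[n,-c,0],[0,0,-1]]))
    print('t',round(s['time'],2),'tcp',s['eef_pos'],'F',s['contact_force'],'turn',(R0.inv()*Rt).as_rotvec().round(4))
    for p in pts: print(p,'->',R0.inv().apply(np.array(p)-s['eef_pos']).round(4))
E
python3 -c "
from h import *
plan([.3,-.55,.36],[.5,-.25,.38],[.46,.1,.38],[.4585,.273,.12])"
```

```text
t 1.3 tcp [ 0.2269235  -0.63570077  0.23133586] F [ 0.36615031 -0.74006093 -0.16602867] turn [0.     0.     0.3952]
[0.3, -0.55, 0.36] -> [ 0.0976 -0.0561 -0.1287]
[0.5, -0.25, 0.38] -> [ 0.3868 -0.2714 -0.1487]
[0.46, 0.1, 0.38] -> [ 0.4668 -0.6145 -0.1487]
[0.4585, 0.273, 0.12] -> [ 0.5236 -0.778   0.1113]
```

carry_out --deltas '[0.03,-0.018,-0.05,0,0,0.13,0.065,-0.037,-0.09,0,0,0.26,0.0976,-0.056,-0.1287,0,0,0.395,0.145,-0.091,-0.14,0,0,0.395,0.193,-0.127,-0.1487,0,0,0.395]' --grip 100

```text
time: 1.92
eef_pos: [0.3668, -0.4501, 0.3814]
tcp_rot: [1.0, -0.027, 0.001, 0.001]
contact_force: [1.8, 0.8, 0.1]
opening: 1.0
finger_force: 0.0
```

```bash
python3 -c "
from h import *
plan([.5,-.25,.38],[.46,.1,.38],[.4585,.273,.12])"
```

```text
t 1.93 tcp [ 0.36678102 -0.45007084  0.38138171] F [1.75183677 0.81101399 0.06479748] turn [ 0.0016 -0.0013 -0.0007]
[0.5, -0.25, 0.38] -> [ 0.1224 -0.2069  0.0012]
[0.46, 0.1, 0.38] -> [ 0.0639 -0.5542  0.0006]
[0.4585, 0.273, 0.12] -> [ 0.0529 -0.7273  0.2603]
```

carry_out --deltas '[0.03,-0.05,0,0,0,0,0.06,-0.1,0,0,0,0,0.09,-0.155,0,0,0,0,0.12,-0.207,0,0,0,0,0.11,-0.268,0,0,0,0]'

```text
time: 2.55
eef_pos: [0.4911, -0.1875, 0.3793]
tcp_rot: [1.0, -0.026, -0.0, -0.0]
contact_force: [0.2, 0.7, 0.2]
opening: 1.001
finger_force: 0.0
```

carry_out --deltas '[-0.01,-0.06,0,0,0,0,-0.02,-0.12,0,0,0,0,-0.03,-0.18,0,0,0,0,-0.045,-0.24,0,0,0,0,-0.055,-0.3,0.01,0,0,0]'

```text
time: 3.18
eef_pos: [0.4502, 0.115, 0.3713]
tcp_rot: [1.0, -0.026, 0.002, -0.0]
contact_force: [0.3, -1.3, -1.0]
opening: 1.003
finger_force: 0.0
```

```bash
python3 -c "
from h import *
plan([.4585,.273,.10])"
```

```text
t 3.17 tcp [0.45017115 0.11497993 0.37134014] F [ 0.2759632  -1.32264172 -0.95033825] turn [-0.0003 -0.0035 -0.0001]
[0.4585, 0.273, 0.1] -> [-0.0009 -0.1582  0.2714]
```

carry_out --deltas '[0,-0.045,0.04,0,0,0,0,-0.09,0.08,0,0,0,0,-0.13,0.12,0,0,0,0,-0.158,0.17,0,0,0,0,-0.158,0.22,0,0,0]' --grip 55

```text
time: 3.8
eef_pos: [0.4587, 0.2728, 0.149]
tcp_rot: [1.0, -0.025, 0.001, -0.0]
contact_force: [-0.9, 0.0, -0.2]
opening: 0.548
finger_force: 0.0
```

carry_out --deltas '[0,0,0.035,0,0,0,0,0,0.035,0,0,0,0,0,0.035,0,0,0]'

```text
time: 4.18
eef_pos: [0.4599, 0.2713, 0.1168]
tcp_rot: [1.0, -0.026, 0.001, -0.001]
contact_force: [0.7, 0.5, 0.6]
opening: 0.548
finger_force: 0.0
```

```bash
python3 - <<'E'
from h import *
plan([.4585,.273,.006])
a,_=save('scene','s1');b,_=save('top','t1')
f=lambda im,c:cv2.resize(im[c[1]-40:c[1]+20,c[0]-30:c[0]+30,::-1],(400,400),interpolation=cv2.INTER_CUBIC)
cv2.imwrite('pics/c1.png',np.hstack([f(a,(425,314)),f(b,(245,274))]))
E
```

```text
t 4.17 tcp [0.45994706 0.27130122 0.11680766] F [0.69945507 0.53347917 0.63761667] turn [-0.0011 -0.0025  0.0001]
[0.4585, 0.273, 0.006] -> [-0.0018 -0.0015  0.1108]
```

View pics/c1.png

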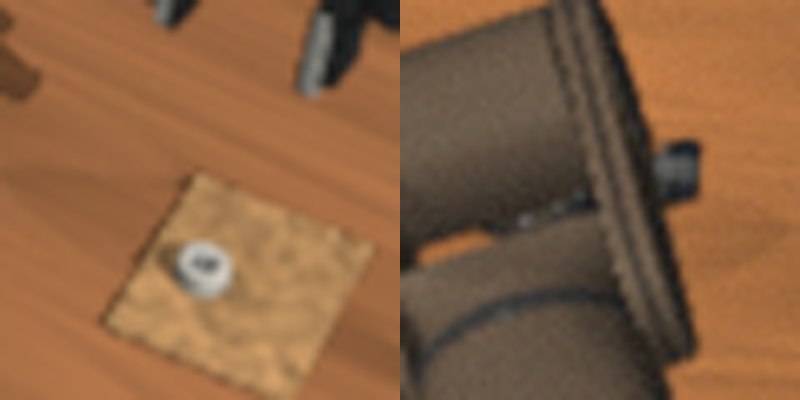

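The picture shows the nut untouched on the pad, with the fingers above it. The arm hides it from the top camera, so only the scene view helps here.

carry_out --deltas '[-0.001,-0.001,0.04,0,0,0,-0.0015,-0.0015,0.08,0,0,0,-0.0018,-0.0015,0.1,0,0,0,-0.0018,-0.0015,0.1105,0,0,0,-0.0018,-0.0015,0.1105,0,0,0]'

```text
time: 4.9
eef_pos: [0.4578, 0.2727, 0.0053]
tcp_rot: [1.0, -0.026, 0.001, -0.0]
contact_force: [-0.1, 0.0, 0.7]
opening: 0.551
finger_force: 0.0
```

```bash
python3 - <<'E'
from h import *
plan([.4585,.273,.006])
a,_=save('scene','s2')
c=(425,300);cv2.imwrite('pics/c2.png',cv2.resize(a[c[1]-35:c[1]+35,c[0]-40:c[0]+40,::-1],(640,560),interpolation=cv2.INTER_CUBIC))
E
```

```text
t 4.9 tcp [0.45777612 0.27270241 0.00527128] F [-0.08110545  0.02634573  0.65573279] turn [-0.0004 -0.0011  0.0001]
[0.4585, 0.273, 0.006] -> [ 0.0007 -0.0003 -0.0007]
```

View pics/c2.png

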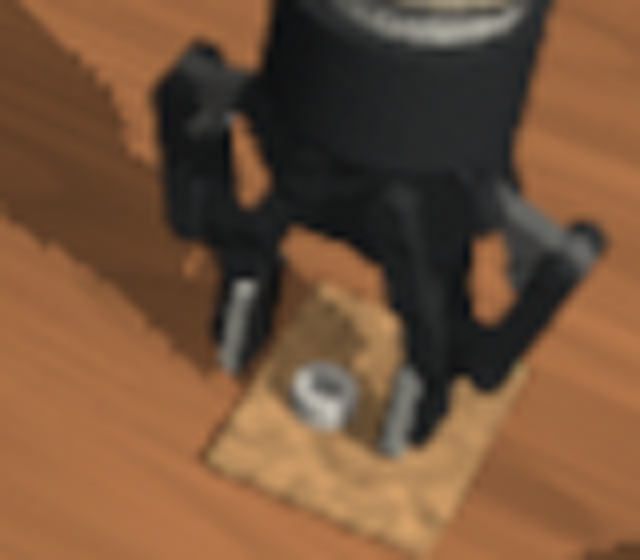

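The nut at crop (325, 395) lies between the fingertips at (232, 370) and (395, 450). I'll close on it.

carry_out --deltas '[0,0,0,0,0,0,0,0,0,0,0,0,0,0,0,0,0,0,0,0,0,0,0,0]' --grip 0 --grip_force 30

```text
time: 5.45
eef_pos: [0.4581, 0.2729, 0.006]
tcp_rot: [1.0, -0.026, 0.001, -0.0]
contact_force: [-1.5, -0.5, 6.2]
opening: 0.211
finger_force: 29.3
```

carry_out --deltas '[0,0,-0.02,0,0,0,0,0,-0.07,0,0,0,0,0,-0.13,0,0,0]'

```text
time: 5.82
eef_pos: [0.4558, 0.272, 0.1344]
tcp_rot: [1.0, -0.026, -0.002, 0.001]
contact_force: [2.2, -0.0, 0.1]
opening: 0.215
finger_force: 29.4
```

```bash
python3 - <<'E'
from h import *
plan([.62,.06,.16],[.645,.003,.12])
E
```

```text
t 5.83 tcp [0.45581342 0.27201476 0.1344117 ] F [ 2.18267084 -0.01120957  0.1390151 ] turn [0.0014 0.0032 0.0001]
[0.62, 0.06, 0.16] -> [ 0.1749  0.2032 -0.0259]
[0.645, 0.003, 0.12] -> [0.203  0.2588 0.0141]
```

carry_out --deltas '[0.04,0.045,-0.025,0,0,0,0.08,0.09,-0.025,0,0,0,0.12,0.14,-0.025,0,0,0,0.16,0.19,-0.025,0,0,0,0.195,0.235,-0.015,0,0,0]'

```text
time: 6.45
eef_pos: [0.6412, 0.0258, 0.1504]
tcp_rot: [1.0, -0.026, 0.001, 0.0]
contact_force: [0.7, 0.4, 0.2]
opening: 0.21
finger_force: 29.4
```

```bash
python3 - <<'E'
from h import *
plan([.645,.003,.103])
E
```

```text
t 6.45 tcp [0.64115423 0.02577545 0.15038419] F [0.66009968 0.42491037 0.22716594] turn [-0.     -0.0025 -0.0001]
[0.645, 0.003, 0.103] -> [0.0049 0.0225 0.0474]
```

carry_out --deltas '[0.003,0.012,0.02,0,0,0,0.005,0.0225,0.035,0,0,0,0.005,0.0225,0.047,0,0,0,0.005,0.0225,0.047,0,0,0,0.005,0.0225,0.047,0,0,0]'

```text
time: 7.08
eef_pos: [0.6434, 0.0061, 0.1032]
tcp_rot: [1.0, -0.025, 0.0, 0.0]
contact_force: [0.4, -0.5, -1.6]
opening: 0.211
finger_force: 29.4
```

```bash
python3 - <<'E'
from h import *
plan([.645,.003,.103])
s=ctrl.get_state()
acc=[]
for i in range(6): acc.append(ctrl.read_camera('scene')[0].astype(float))
a=np.mean(acc,0).astype(np.uint8); np.save('pics/s3.npy',a)
print('predict nut bottom', proj('scene',s['eef_pos']-[0,0,.002]),'tip',proj('scene',[.645,.003,.088]))
c=(290,285);cv2.imwrite('pics/c3.png',cv2.resize(a[c[1]-18:c[1]+12,c[0]-20:c[0]+20,::-1],(800,600),interpolation=cv2.INTER_CUBIC))
E
```

```text
t 7.08 tcp [0.64344455 0.00605055 0.10317377] F [ 0.39737085 -0.49439815 -1.55108357] turn [-0.     -0.0009  0.0017]
[0.645, 0.003, 0.103] -> [0.0017 0.003  0.0002]
predict nut bottom [[292.15491507 284.02764659]] tip [[290.82034191 288.00332425]]
```

View pics/c3.png

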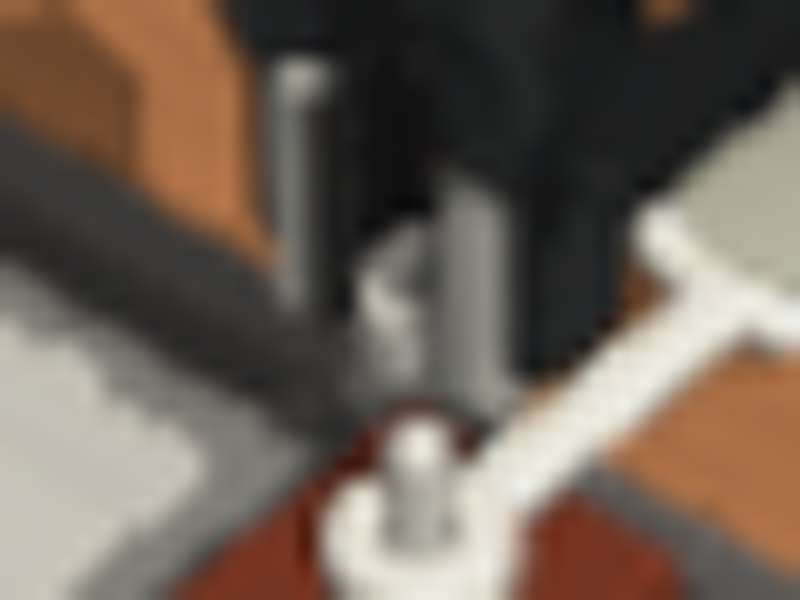

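The picture shows the held nut's lower rim at about (291.3, 284) above the pin tip at (290.5, 287.8). It's only a small sideways correction. I'll nudge it, lower a little and watch the force.

carry_out --deltas '[0.0012,0.0018,0,0,0,0,0.0012,0.0018,0.005,0,0,0,0.0012,0.0018,0.009,0,0,0,0.0012,0.0018,0.009,0,0,0,0.0012,0.0018,0.009,0,0,0]'

```text
time: 8.0
eef_pos: [0.6444, 0.0031, 0.0934]
tcp_rot: [1.0, -0.026, -0.0, -0.0]
contact_force: [-0.0, -0.4, -0.2]
opening: 0.207
finger_force: 29.4
```

```bash
python3 - <<'E'
from h import *
plan([.6445,.0042,.09])
acc=[ctrl.read_camera('scene')[0].astype(float) for i in range(6)]
a=np.mean(acc,0).astype(np.uint8)
plan([.6445,.0042,.09])
c=(290,285);cv2.imwrite('pics/c4.png',cv2.resize(a[c[1]-18:c[1]+12,c[0]-20:c[0]+20,::-1],(800,600),interpolation=cv2.INTER_CUBIC))
E
```

```text
t 8.0 tcp [0.6444398  0.00307865 0.09339425] F [-0.02923542 -0.35435721 -0.17781134] turn [-0.0001  0.0002  0.0002]
[0.6445, 0.0042, 0.09] -> [ 0.     -0.0011  0.0034]
t 8.3 tcp [0.64456721 0.00305329 0.09368936] F [ 0.00332355 -0.34975133 -0.5345805 ] turn [ 0.     -0.0003  0.0001]
[0.6445, 0.0042, 0.09] -> [-0.0001 -0.0011  0.0037]
```

View pics/c4.png

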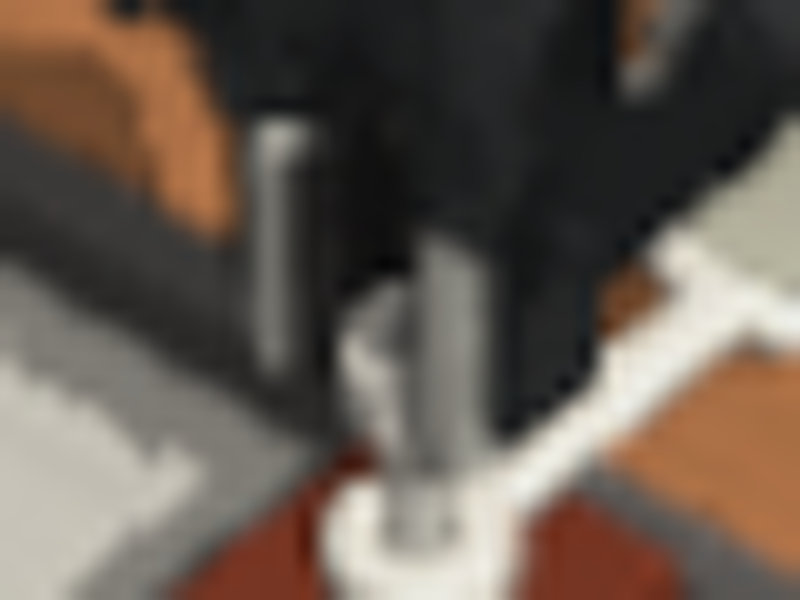

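The nut, spanning crop x 337 to 507, now stands centred over the pin at x 420. I'll lower gently and feel for it.

carry_out --deltas '[0,0,0.003,0,0,0,0,0,0.005,0,0,0,0,0,0.006,0,0,0,0,0,0.006,0,0,0]'

```text
time: 8.8
eef_pos: [0.6446, 0.0031, 0.0875]
tcp_rot: [1.0, -0.026, 0.0, -0.0]
contact_force: [0.7, -0.1, -0.4]
opening: 0.208
finger_force: 29.4
```

carry_out --deltas '[0,0,0.002,0,0,0,0,0,0.003,0,0,0,0,0,0.003,0,0,0]'

```text
time: 9.18
eef_pos: [0.6449, 0.0031, 0.0846]
tcp_rot: [1.0, -0.026, 0.001, -0.0]
contact_force: [2.0, 0.6, -0.2]
opening: 0.211
finger_force: 29.4
```

carry_out --deltas '[0,0,0.001,0,0,0,0,0,0.002,0,0,0,0,0,0.002,0,0,0]'

```text
time: 9.55
eef_pos: [0.6449, 0.0031, 0.0827]
tcp_rot: [1.0, -0.026, 0.001, -0.0]
contact_force: [3.2, 0.7, -0.7]
opening: 0.213
finger_force: 29.4
```

A sideways force in x with no vertical force means the pin is inside the bore. I'll ease in +x and go on down.

carry_out --deltas '[0.0008,0,0,0,0,0,0.0008,0,0.001,0,0,0,0.0008,0,0.001,0,0,0]'

```text
time: 9.93
eef_pos: [0.6452, 0.003, 0.0814]
tcp_rot: [1.0, -0.026, -0.0, -0.0]
contact_force: [1.1, 1.8, 0.8]
opening: 0.205
finger_force: 29.5
```

carry_out --deltas '[0,0,0.0005,0,0,0,0,0,0.001,0,0,0,0,0,0.001,0,0,0]'

```text
time: 10.3
eef_pos: [0.6455, 0.003, 0.0811]
tcp_rot: [1.0, -0.026, 0.0, 0.0]
contact_force: [1.1, 1.3, 4.9]
opening: 0.216
finger_force: 29.8
```

The teeth are seated at about the predicted height (TCP 0.081, 4.9 N up). I'll ease off and release.

carry_out --deltas '[0,0,-0.0008,0,0,0,0,0,-0.0008,0,0,0]'

```text
time: 10.55
eef_pos: [0.6453, 0.003, 0.0813]
tcp_rot: [1.0, -0.026, 0.0, 0.0]
contact_force: [1.0, 0.5, 1.4]
opening: 0.21
finger_force: 29.6
```

carry_out --deltas '[0,0,0,0,0,0,0,0,0,0,0,0,0,0,-0.0,0,0,0,0,0,-0.002,0,0,0]' --grip 45

```text
time: 11.05
eef_pos: [0.6449, 0.003, 0.0829]
tcp_rot: [1.0, -0.026, -0.001, -0.0]
contact_force: [-1.2, -0.7, 0.2]
opening: 0.454
finger_force: 0.0
```

carry_out --deltas '[0,0,-0.015,0,0,0,0,0,-0.04,0,0,0,0,0,-0.08,0,0,0]'

```text
time: 11.42
eef_pos: [0.6445, 0.0031, 0.1637]
tcp_rot: [1.0, -0.026, -0.001, -0.0]
contact_force: [-0.7, -0.1, 0.9]
opening: 0.451
finger_force: 0.0
```

```bash
python3 - <<'E'
from h import *
y=np.array([.05,.9987])
k=np.array([.651,.0885])+y*.045
plan([k[0],k[1],.165],[k[0],k[1],.064])
a,_=save('scene','s5')
c=(300,290);cv2.imwrite('pics/c5.png',cv2.resize(a[c[1]-30:c[1]+30,c[0]-40:c[0]+40,::-1],(800,600),interpolation=cv2.INTER_CUBIC))
E
```

```text
t 11.43 tcp [0.64448249 0.00314276 0.1637289 ] F [-0.69669585 -0.09674207  0.85840386] turn [-0.0002  0.0023  0.0001]
[np.float64(0.65325), np.float64(0.1334415), 0.165] -> [ 0.002  -0.1306 -0.0012]
[np.float64(0.65325), np.float64(0.1334415), 0.064] -> [ 0.0022 -0.1306  0.0998]
```

View pics/c5.png

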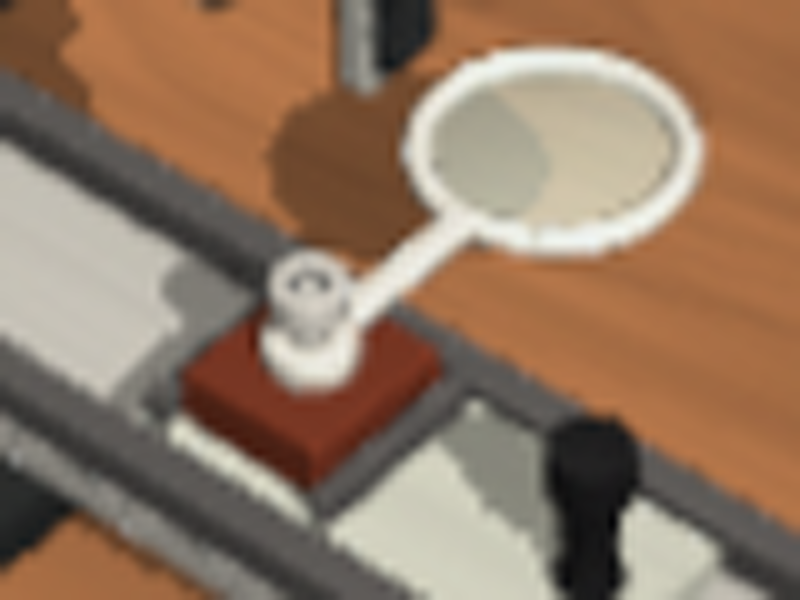

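The nut stands level on the pin at crop (310, 290), and the knob is at (592, 450). Next I close the fingers and go to the outer side of the knob.

carry_out --deltas '[0.001,-0.045,0,0,0,0,0.002,-0.09,0,0,0,0,0.002,-0.1306,0,0,0,0,0.002,-0.1306,0.05,0,0,0,0.002,-0.1306,0.0998,0,0,0]' --grip 0

```text
time: 12.1
eef_pos: [0.6555, 0.1344, 0.0648]
tcp_rot: [1.0, -0.025, 0.002, -0.0]
contact_force: [0.1, -0.5, -1.3]
opening: -0.003
finger_force: 0.0
```

carry_out --deltas '[0,0,0,0,0,0,0,0.008,0,0,0,0,0,0.014,0,0,0,0]'

```text
time: 12.48
eef_pos: [0.6557, 0.1186, 0.0673]
tcp_rot: [1.0, -0.026, 0.003, -0.0]
contact_force: [-0.4, 0.1, 0.5]
opening: 0.0
finger_force: 0.0
```

carry_out --deltas '[-0.002,0.001,0,0,0,0,-0.004,0.003,0,0,0,0,-0.004,0.005,0,0,0,0,-0.004,0.008,0,0,0,0,-0.004,0.012,0,0,0,0]'

```text
time: 13.1
eef_pos: [0.6487, 0.1084, 0.0636]
tcp_rot: [1.0, -0.026, -0.0, -0.001]
contact_force: [0.2, 3.0, 1.2]
opening: -0.002
finger_force: 1.7
```

carry_out --deltas '[0,0.004,0,0,0,0,0,0.009,0,0,0,0,0,0.015,0,0,0,0,0,0.021,0,0,0,0,0,0.027,0,0,0,0]'

```text
time: 13.72
eef_pos: [0.6471, 0.0802, 0.0635]
tcp_rot: [1.0, -0.026, -0.0, -0.0]
contact_force: [-1.5, 3.3, 1.4]
opening: 0.0
finger_force: 1.7
```

carry_out --deltas '[0,0.006,0,0,0,0,0,0.012,0,0,0,0,0,0.018,0,0,0,0,0,0.024,0,0,0,0,0,0.03,0,0,0,0]'

```text
time: 14.35
eef_pos: [0.6456, 0.0502, 0.0634]
tcp_rot: [1.0, -0.026, -0.0, 0.0]
contact_force: [-1.5, 3.8, 1.0]
opening: 0.005
finger_force: 1.7
```

carry_out --deltas '[0,0.006,0,0,0,0,0,0.012,0,0,0,0,0,0.018,0,0,0,0,0,0.023,0,0,0,0,0,0.027,0,0,0,0]'

```text
time: 14.98
eef_pos: [0.6442, 0.0233, 0.0634]
tcp_rot: [1.0, -0.026, -0.0, 0.0]
contact_force: [-1.8, 3.4, 0.1]
opening: 0.0
finger_force: 1.6
```

```bash
python3 - <<'E'
from h import *
plan([.645,.0,.0636])
a,_=save('scene','s6'); b,_=save('top','t6')
cv2.imwrite('pics/c6.png',cv2.resize(a[190:320,190:360,::-1],(780,600),interpolation=cv2.INTER_CUBIC))
E
```

```text
t 14.97 tcp [0.64419517 0.0233317  0.06338633] F [-1.79376053  3.41354505  0.07031503] turn [0.     0.0003 0.0001]
[0.645, 0.0, 0.0636] -> [ 0.002   0.0233 -0.0002]
```

View pics/c6.png

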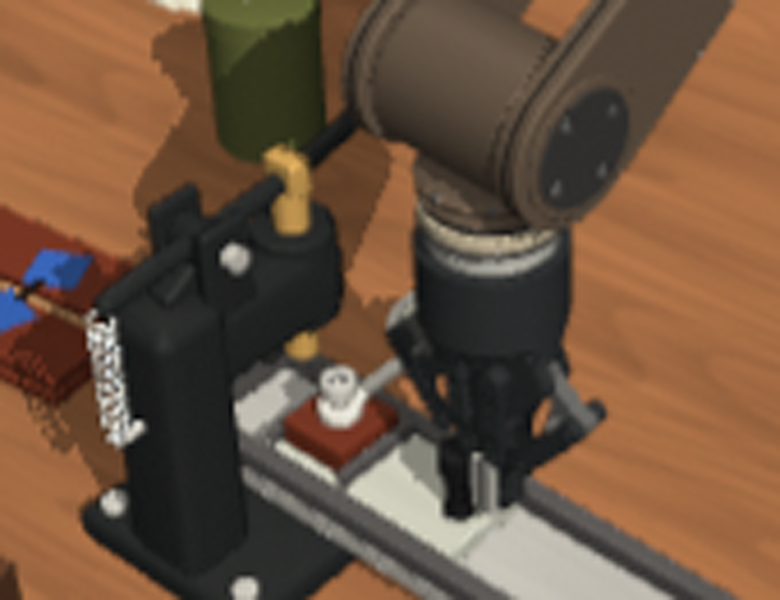

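The nut is still upright on the pin, crop (340, 385), and is coming up to the plunger. I'll check the wrist's clearance from the handle by depth.

```bash
python3 - <<'E'
from h import *
d=np.load('pics/s6_d.npy');t=np.load('pics/t6_d.npy')
for x,y in [(365,60),(375,90),(410,130),(345,125),(440,180),(330,150),(420,300),(425,240)]:
    u=(190+x*170/780,190+y*130/600); print((x,y),at_d('scene',u,d[int(round(u[1])),int(round(u[0]))]).round(3))
# top: robot points near handle: list points with y between -.12 and -.0, by x
ys,xs=np.mgrid[185:300:3,335:400:3]
P=np.array([at_d('top',(x,y),t[y,x]) for x,y in zip(xs.ravel(),ys.ravel())])
for lo in np.arange(.38,.68,.03):
    m=(P[:,0]>lo)&(P[:,0]<lo+.03)&(P[:,2]>.29)
    if m.any(): print(lo.round(2),'miny',P[m,1].min().round(3),'z',P[m][P[m,1].argmin(),2].round(3),'maxz',P[m,2].max().round(3))
E
```

```text
(365, 60) [ 0.674 -0.023  0.33 ]
(375, 90) [ 0.674 -0.018  0.316]
(410, 130) [0.68  0.006 0.308]
(345, 125) [ 0.6   -0.105  0.221]
(440, 180) [0.671 0.015 0.279]
(330, 150) [ 0.613 -0.105  0.212]
(420, 300) [0.68  0.009 0.214]
(425, 240) [0.673 0.007 0.244]
0.38 miny 0.002 z 0.519 maxz 0.519
0.41 miny 0.002 z 0.51 maxz 0.511
0.44 miny 0.002 z 0.486 maxz 0.498
0.47 miny 0.002 z 0.455 maxz 0.474
0.5 miny -0.015 z 0.368 maxz 0.457
0.53 miny -0.014 z 0.386 maxz 0.423
0.56 miny -0.021 z 0.392 maxz 0.402
0.59 miny -0.021 z 0.374 maxz 0.387
0.62 miny -0.03 z 0.341 maxz 0.371
```

carry_out --deltas '[0.001,0.003,0,0,0,0,0.001,0.006,0,0,0,0,0.001,0.009,0,0,0,0,0.001,0.012,0,0,0,0,0.001,0.015,0,0,0,0]'

```text
time: 15.7
eef_pos: [0.6444, 0.0085, 0.0634]
tcp_rot: [1.0, -0.026, -0.0, -0.0]
contact_force: [-1.6, 3.3, -0.2]
opening: -0.003
finger_force: 1.6
```

carry_out --deltas '[0,0.002,0,0,0,0,0,0.004,0,0,0,0,0,0.006,0,0,0,0]'

```text
time: 16.08
eef_pos: [0.6441, 0.0026, 0.0634]
tcp_rot: [1.0, -0.026, -0.0, -0.0]
contact_force: [-2.0, 3.8, -0.1]
opening: 0.002
finger_force: 1.6
```

carry_out --deltas '[0,0.002,0,0,0,0,0,0.004,0,0,0,0,0,0.005,0,0,0,0]'

```text
time: 16.45
eef_pos: [0.644, -0.0025, 0.0635]
tcp_rot: [1.0, -0.026, 0.0, 0.0]
contact_force: [-2.4, 3.1, -0.8]
opening: -0.0
finger_force: 1.5
```

carry_out --deltas '[0,0.0015,0,0,0,0,0,0.003,0,0,0,0,0,0.004,0,0,0,0]'

```text
time: 16.82
eef_pos: [0.644, -0.0028, 0.0636]
tcp_rot: [1.0, -0.027, 0.0, -0.003]
contact_force: [-0.3, 15.1, -0.1]
opening: -0.001
finger_force: 7.3
```

carry_out --deltas '[0,0.0015,0,0,0,0,0,0.003,0,0,0,0,0,0.003,0,0,0,0]'

```text
time: 17.2
eef_pos: [0.6439, -0.0028, 0.0636]
tcp_rot: [1.0, -0.027, 0.0, -0.006]
contact_force: [0.8, 20.6, 0.8]
opening: -0.001
finger_force: 10.3
```

carry_out --deltas '[0,0.0015,0,0,0,0,0,0.003,0,0,0,0,0,0.003,0,0,0,0]'

```text
time: 17.58
eef_pos: [0.6439, -0.0029, 0.0637]
tcp_rot: [1.0, -0.027, 0.001, -0.008]
contact_force: [1.0, 27.3, 0.5]
opening: 0.001
finger_force: 14.1
```

The slide is home against its stop: the motion stopped and the force rose to 27 N. Now I back off and rise.

carry_out --deltas '[0,-0.01,0,0,0,0,0,-0.03,0,0,0,0,0,-0.045,-0.04,0,0,0,0,-0.045,-0.1,0,0,0,0,-0.045,-0.16,0,0,0]'

```text
time: 18.2
eef_pos: [0.6462, 0.0323, 0.2255]
tcp_rot: [1.0, -0.026, 0.001, 0.001]
contact_force: [0.2, -0.4, 0.5]
opening: 0.002
finger_force: 0.0
```

carry_out --deltas '[0,0,-0.06,0,0,0,0,0,-0.12,0,0,0,0,0,-0.12,0,0,0]'

```text
time: 18.58
eef_pos: [0.6487, 0.0318, 0.353]
tcp_rot: [1.0, -0.027, 0.008, 0.001]
contact_force: [0.3, 0.1, 0.4]
opening: 0.002
finger_force: 0.0
```

```bash
python3 - <<'E'
from h import *
plan([.46,-.0987,.34],[.46,-.0987,.3])
a,da=save('scene','s7'); b,db=save('top','t7')
cv2.imwrite('pics/c7.png',np.vstack([cv2.resize(a[150:300,200:400,::-1],(400,300),interpolation=cv2.INTER_CUBIC),cv2.resize(b[170:290,290:450,::-1],(400,300),interpolation=cv2.INTER_CUBIC)]))
E
```

```text
t 18.57 tcp [0.64865973 0.03183154 0.35299253] F [0.26417672 0.14447614 0.441682  ] turn [ 0.0022 -0.0165 -0.0007]
[0.46, -0.0987, 0.34] -> [-0.1817  0.1403  0.0103]
[0.46, -0.0987, 0.3] -> [-0.1823  0.1402  0.0503]
```

View pics/c7.png

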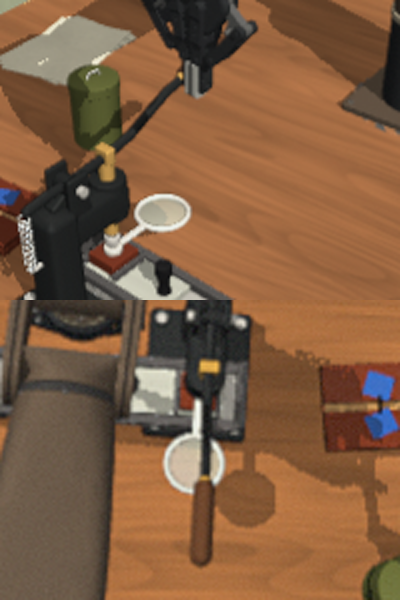

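The slide is home, with the nut right under the plunger. The grip stands free at lower-crop (203, 520). Next I go over the grip.

carry_out --deltas '[-0.04,0.03,0,0,0,0,-0.08,0.06,0,0,-0.008,0,-0.12,0.09,0,0,-0.016,0,-0.155,0.118,0.005,0,-0.016,0,-0.182,0.14,0.01,0,-0.016,0]'

```text
time: 19.3
eef_pos: [0.4547, -0.0984, 0.3308]
tcp_rot: [1.0, -0.027, -0.01, -0.0]
contact_force: [1.4, -0.6, -0.8]
opening: -0.001
finger_force: 0.0
```

carry_out --deltas '[0,0,0,0,0,0,0,0,0.02,0,0,0,0,0,0.04,0,0,0,0,0,0.04,0,0,0]'

```text
time: 19.8
eef_pos: [0.4551, -0.0966, 0.2897]
tcp_rot: [1.0, -0.026, -0.011, -0.002]
contact_force: [0.7, 0.3, 0.4]
opening: 0.002
finger_force: 0.0
```

```bash
python3 - <<'E'
from h import *
plan([.46,-.0987,.28])
a,da=save('scene','s8'); b,db=save('top','t8')
cv2.imwrite('pics/c8.png',np.vstack([cv2.resize(a[130:240,240:400,::-1],(480,300),interpolation=cv2.INTER_CUBIC)[:,:400],cv2.resize(b[190:290,310:443,::-1],(400,300),interpolation=cv2.INTER_CUBIC)]))
E
```

```text
t 19.8 tcp [ 0.45510181 -0.09658511  0.28973424] F [0.73984477 0.33092489 0.43202401] turn [-0.0025  0.0223  0.0012]
[0.46, -0.0987, 0.28] -> [0.0052 0.0019 0.0096]
```

View pics/c8.png

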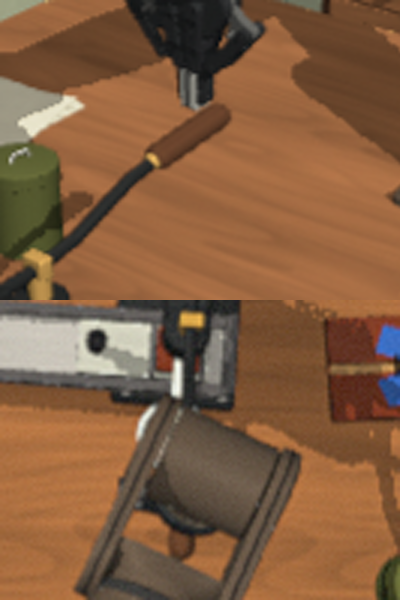

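The fingertips are over the middle of the grip: scene crop (190, 105), against a grip from (150, 160) to (225, 112). I'll level the tool, centre it and descend to contact.

carry_out --deltas '[0.003,0.001,0,0,0.011,0,0.005,0.002,0.005,0,0.022,0,0.005,0.002,0.01,0,0.022,0,0.005,0.002,0.015,0,0.022,0,0.005,0.002,0.02,0,0.022,0]'

```text
time: 20.52
eef_pos: [0.4606, -0.0999, 0.273]
tcp_rot: [1.0, -0.026, 0.003, 0.0]
contact_force: [0.9, -0.4, -0.3]
opening: 0.001
finger_force: 0.0
```

carry_out --deltas '[0,0,0.004,0,0,0,0,0,0.008,0,0,0,0,0,0.012,0,0,0]'

```text
time: 20.9
eef_pos: [0.4608, -0.1, 0.2617]
tcp_rot: [1.0, -0.026, 0.003, 0.0]
contact_force: [-2.5, 0.8, 3.3]
opening: -0.001
finger_force: 1.3
```

carry_out --deltas '[0,0,0.004,0,0,0,0,0,0.008,0,0,0,0,0,0.012,0,0,0,0,0,0.016,0,0,0]'

```text
time: 21.4
eef_pos: [0.4608, -0.0999, 0.2452]
tcp_rot: [1.0, -0.026, 0.003, 0.0]
contact_force: [-1.0, -0.2, 2.2]
opening: -0.0
finger_force: 1.4
```

carry_out --deltas '[0,0,0.003,0,0,0,0,0,0.006,0,0,0,0,0,0.009,0,0,0,0,0,0.012,0,0,0]'

```text
time: 21.9
eef_pos: [0.4605, -0.0999, 0.2344]
tcp_rot: [1.0, -0.026, 0.002, 0.0]
contact_force: [-5.7, 1.4, 7.0]
opening: 0.0
finger_force: 4.2
```

carry_out --deltas '[0,0,0.002,0,0,0,0,0,0.004,0,0,0,0,0,0.006,0,0,0]'

```text
time: 22.28
eef_pos: [0.4604, -0.0999, 0.2283]
tcp_rot: [1.0, -0.026, 0.002, 0.0]
contact_force: [-7.2, 0.9, 7.9]
opening: -0.003
finger_force: 4.1
```

carry_out --deltas '[-0.002,0,0.001,0,0,0,-0.003,0,0.003,0,0,0,-0.003,0,0.005,0,0,0]'

```text
time: 22.65
eef_pos: [0.4599, -0.0999, 0.2245]
tcp_rot: [1.0, -0.026, 0.006, 0.0]
contact_force: [0.0, 1.2, 6.8]
opening: -0.001
finger_force: 3.6
```

carry_out --deltas '[-0.0005,0,0.0015,0,0,0,-0.001,0,0.003,0,0,0,-0.001,0,0.004,0,0,0]'

```text
time: 23.02
eef_pos: [0.4595, -0.0999, 0.2207]
tcp_rot: [1.0, -0.026, 0.007, 0.0]
contact_force: [2.1, 1.1, 6.8]
opening: 0.003
finger_force: 3.4
```

carry_out --deltas '[0,0,0.0015,0,0,0,0,0,0.003,0,0,0,0,0,0.004,0,0,0]'

```text
time: 23.4
eef_pos: [0.4592, -0.0999, 0.2164]
tcp_rot: [1.0, -0.026, 0.007, 0.0]
contact_force: [1.7, 1.4, 6.3]
opening: -0.002
finger_force: 3.2
```

carry_out --deltas '[0,0,0.001,0,0,0,0,0,0.002,0,0,0,0,0,0.003,0,0,0]'

```text
time: 23.78
eef_pos: [0.4591, -0.0999, 0.2133]
tcp_rot: [1.0, -0.026, 0.006, 0.0]
contact_force: [-0.1, 2.0, 6.3]
opening: 0.004
finger_force: 3.3
```

carry_out --deltas '[0,0,0.001,0,0,0,0,0,0.002,0,0,0,0,0,0.002,0,0,0]'

```text
time: 24.15
eef_pos: [0.4591, -0.0999, 0.2112]
tcp_rot: [1.0, -0.026, 0.006, 0.0]
contact_force: [0.5, 1.1, 6.7]
opening: 0.001
finger_force: 3.2
```

carry_out --deltas '[0,0,0.001,0,0,0,0,0,0.002,0,0,0,0,0,0.002,0,0,0]'

```text
time: 24.52
eef_pos: [0.4591, -0.0999, 0.2095]
tcp_rot: [1.0, -0.026, 0.006, 0.0]
contact_force: [0.0, 1.5, 7.5]
opening: 0.002
finger_force: 3.9
```

carry_out --deltas '[0,0,0.001,0,0,0,0,0,0.0015,0,0,0,0,0,0.0015,0,0,0]'

```text
time: 24.9
eef_pos: [0.4591, -0.0999, 0.2084]
tcp_rot: [1.0, -0.026, 0.006, 0.0]
contact_force: [-1.0, 1.9, 9.3]
opening: 0.004
finger_force: 4.6
```

carry_out --deltas '[0,0,0.001,0,0,0,0,0,0.0015,0,0,0,0,0,0.0015,0,0,0]'

```text
time: 25.28
eef_pos: [0.4591, -0.0999, 0.2073]
tcp_rot: [1.0, -0.026, 0.006, 0.0]
contact_force: [-2.2, 1.9, 10.6]
opening: 0.007
finger_force: 5.5
```

The firm stop is felt, at about 1.1 N per commanded mm. I'll work up to about 15.5 N.

carry_out --deltas '[0,0,0.001,0,0,0,0,0,0.002,0,0,0,0,0,0.003,0,0,0,0,0,0.003,0,0,0]'

```text
time: 25.78
eef_pos: [0.4592, -0.1, 0.2053]
tcp_rot: [1.0, -0.026, 0.006, 0.001]
contact_force: [-3.4, 2.7, 14.9]
opening: 0.002
finger_force: 7.5
```

carry_out --deltas '[0,0,0.0004,0,0,0,0,0,0.0004,0,0,0]'

```text
time: 26.02
eef_pos: [0.4592, -0.0999, 0.205]
tcp_rot: [1.0, -0.026, 0.006, 0.001]
contact_force: [-4.7, 2.8, 15.2]
opening: 0.005
finger_force: 7.9
```

carry_out --deltas '[0,0,0,0,0,0,0,0,0,0,0,0]'

```text
time: 26.28
eef_pos: [0.4591, -0.1, 0.205]
tcp_rot: [1.0, -0.026, 0.006, 0.001]
contact_force: [-4.7, 2.8, 15.1]
opening: -0.002
finger_force: 7.8
```

carry_out --deltas '[0,0,0,0,0,0,0,0,0,0,0,0,0,0,0,0,0,0,0,0,0,0,0,0,0,0,0,0,0,0]'

```text
time: 26.9
eef_pos: [0.4592, -0.1, 0.2051]
tcp_rot: [1.0, -0.026, 0.006, 0.001]
contact_force: [-4.0, 2.5, 15.7]
opening: -0.0
finger_force: 7.8
```

It held at 15 to 15.7 N for about a second. Now I let the lever rise gently.

carry_out --deltas '[0,0,-0.008,0,0,0,0,0,-0.018,0,0,0,0,0,-0.03,0,0,0,0,0,-0.042,0,0,0,0,0,-0.054,0,0,0]'

```text
time: 27.52
eef_pos: [0.4567, -0.0997, 0.2555]
tcp_rot: [1.0, -0.026, 0.003, -0.0]
contact_force: [0.9, 0.4, -0.1]
opening: -0.0
finger_force: 0.1
```

carry_out --deltas '[0,0,-0.01,0,0,0,0,0,-0.02,0,0,0,0,0,-0.04,0,0,0,0,0,-0.07,0,0,0,0,0,-0.1,0,0,0]'

```text
time: 28.15
eef_pos: [0.4558, -0.0995, 0.3558]
tcp_rot: [1.0, -0.026, 0.002, -0.0]
contact_force: [1.1, -0.2, 0.6]
opening: -0.001
finger_force: 0.0
```

```bash
python3 - <<'E'
from h import *
plan([.46,-.0987,.28])
acc=[ctrl.read_camera('scene')[0].astype(float) for i in range(6)]
a=np.mean(acc,0).astype(np.uint8)
cv2.imwrite('pics/c9.png',np.vstack([cv2.resize(a[130:300,200:400,::-1],(500,425),interpolation=cv2.INTER_CUBIC)[:300],cv2.resize(a[240:288,230:310,::-1],(500,300),interpolation=cv2.INTER_CUBIC)]))
E
```

```text
t 28.15 tcp [ 0.45583461 -0.09952342  0.35575967] F [ 1.07488101 -0.1782373   0.59281255] turn [-0.0004 -0.0048  0.0002]
[0.46, -0.0987, 0.28] -> [ 0.0038 -0.001   0.0758]
```

View pics/c9.png

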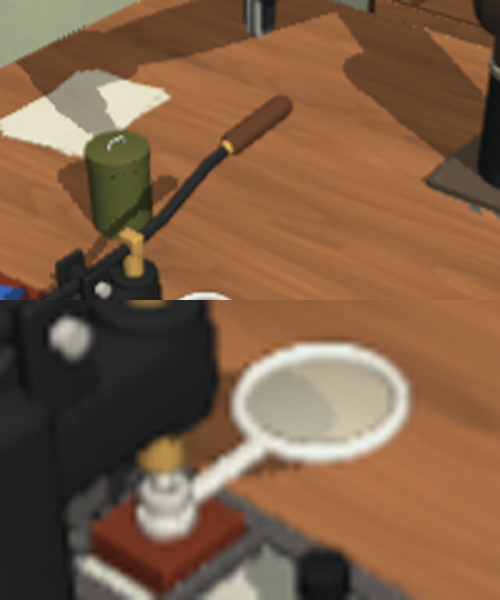

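The lever is back up and the nut sits on the eye under the plunger, crop (165, 490). Travel after first contact was about 30 mm at the grip, or 7.4 mm at the nut, as expected. The robot is clear, so I hand in.

```bash
python3 -c "
from plant import ctrl
print(ctrl.sign_off())"
```

```text
the job is handed in; nothing more can be done
None
```

The push nut is on the pin and pressed down onto the eye: I held about 15.5 N on the firm stop for about a second, then the lever came back up, the arm moved clear, and I handed the job in at about 28 s; the hand-in gave no verdict.

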